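# Square the log-cake tray up to the counter's glass

## Robot

A 6-joint arm with a two-finger parallel gripper is mounted at the origin on the work surface. World frame = base frame: x ahead of the robot, y to its left, z up, the work surface at z = 0. Lengths are in m, angles in rad, forces in N, time in s.
With the tool pointing down it reaches from about 0.425 to 0.95 m from the base axis. Payload 3.5 kg.
Tool frame: the origin (TCP) lies on the centre line of the jaws, within the pads' length; the fingertips stand 8 mm ahead of it and the grasp point (between the pads) lies 11 mm behind it; z points along the fingers, y is the line along which they close (so a half turn about z gives the same grasp; the last joint's range is limited). The gripper opens to 85 mm and grips with 20 to 120 N. Pads are 22 mm wide; open, the fingers measure 114 mm over their backs; the gripper's body (76 mm by 85 mm) begins 54 mm behind the grasp point. The pads swing forward as they close: fully open they stand 13 mm farther back than shut.
Start: joints at [-1.308, 0.286, 1.577, -0, 1.279, -0.15], TCP at [0.271, -0.618, 0.239] pointing down, gripper open.
Joint ranges: [-2.77, 2.77], [-0.9, 2.22], [0.21, 2.48], [-1.53, 4.67], [0.24, 2.81], [-2.84, 2.84]. Speed limits (rad/s): [2.79, 2.79, 3.14, 3.14, 3.14, 3.14].

## Interface

Orientations are given as a unit quaternion [x, y, z, w].
In Python, from plant import ctrl gives the robot as it stands. The module is installed in compiled form; this text tells all that it offers.
- The arm moves only by the tool send_rows, never from a script. Its argument "steps" is a list of rows, each a list of 5 numbers: the shift along the tool's x, y, z in m, then the turn about the tool's z in degrees, then the opening, from -1 (shut) to 1 (fully open). A call has 1 to 12 rows; each row is the pose to reach, as a shift and turn from the pose commanded when the call began, along the tool's axes at that moment; what a row does not reach only later rows make up. A row lasts 1/10 s, in which the tool goes at most 50 mm and 8.59 degrees, less where a joint would pass 70% of its speed; a pose out of reach is approached as far as the arm can. A call with a gripper value outside its range is refused whole. The fingers move at their own pace and stop on an object; "squeeze" is the grip in N (left out, the last holds). Time passes only in rows, so rows that repeat a pose let the fingers close. It gives the time, the measured TCP pose, the force, the opening and the grip force at its end, in the units of the state.
- ctrl.get_state(): the state, without advancing time (a new reading comes with each control period).
- ctrl.read_camera(name): name is "scene" or "top" or "wrist"; returns the picture (480x640x3 uint8, red, green, blue); there is no depth.
- ctrl.calibration(name): a dict with "intrinsics" (3x3 intrinsics, pixels), "extrinsics" (4x4, takes a point from world to camera coordinates); the wrist camera has in their place "tool_from_camera" (4x4, takes a point from camera to tool coordinates, whose origin is the TCP and whose axes are the flange's). Camera axes: x right, y up, looking along -z (the intrinsics and any distortion apply to the point x, -y, -z); pixel columns grow to the right and rows downward; lengths in m; the calibration is good to about 2 mm. A picture is of the moment at which its call begins: read the wrist's pose just before it. calibration takes no time and is no camera call.
- ctrl.sign_off(): hands the job in; it is judged then, once.
The state is a dict: "time": time; "qpos": joint angles; "dq": joint speeds; "joint_efforts": joint torques, N m; "eef_pos": TCP position; "tcp_rot": TCP orientation; "contact_force": force on the tool from outside, world axes, zero at the start; "wrist_torque": the same for the moment, N m; "opening": opening from 0.0 (shut) to 1.0 (fully open); "finger_force": force on a finger pad.
Only numpy, scipy, OpenCV 4.12 (cv2) and the standard library are available. Lean on these libraries where they do the work, as an engineer would, in place of code of your own. Each camera call takes 0.05 s, during which the arm holds its last target. There are 200 camera calls.

## Task

The long tray with the chocolate log stands askew behind the counter's glass guard. Without lifting it, swing its free end round, keeping its other end tucked in by the left brass post as the pivot, press its long side flat against the glass, and nudge it endways until it is fully home against the foot of that post. The glass and post are delicate, so feel your way and push gently; leave the cake stand, jar and saucers alone, and let go of the tray at the end.

Things in the scene. Friction and masses are not known exactly. Their poses are not given: they have to be found in the camera images.
- guard: Fixed low glass guard between two brass posts. Origin: counter height, in the nook where the pane's robot-side face (plane x = 0) meets the inner face of the left post's foot (plane y = 0). x points through the glass, away from the robot; y along the glass to the left post. The clear bay runs from y = 0 to -500 mm, where the right post's foot (60 mm square, post 116 mm high) stands.
- glass: Clear pane of the guard, fixed and rigid, 10 mm thick, 65 mm high; same frame as the guard, its robot-side face is the plane x = 0. Delicate: breaks above 12 N.
- left_post: Left brass post, fixed; same frame as the guard. Its foot is a 60 mm square block 30 mm high: inner face at y = 0, from x = -25 mm (robot side) to +35 mm; turned column above it, 116 mm high in all. Delicate: works loose above 12 N.
- tray: Loose steel tray 340 mm long (y), 100 wide (x), on four 5 mm feet near its corners, rim top 26 mm up; 0.5-0.8 kg with a chocolate log (220 long, 64 wide, top 71 mm up). Origin: underside corner, pivot end, glass side; it spans x -100..0, y -340 (free end)..0 mm. Home: its frame equals the guard's. At first its free end stands out 23-43 degrees to the robot's side. Slides under a push of 1-8 N.
- tray_glass_pivot (a point): Tray corner at the pivot end on the glass side, 15 mm above the counter (tray x = 0, y = 0).
- tray_glass_free (a point): Tray corner at the free end on the glass side, 15 mm above the counter (tray x = 0, y = -340 mm).
- cake_stand: Bystander: brass cake stand 216 mm across with a chocolate cake, 160 mm high in all; origin under its centre. Loose, 1.6 kg.
- truffle_jar: Bystander: glass jar of truffles with a brass lid, 84 mm across, 111 mm high; origin under its centre. Loose.
- saucers: Bystander: stack of white saucers, 120 mm across, 40 mm high; origin under its centre. Loose.

How it is judged:
By the outcome, as a careful person would: the job done as asked, in the order asked, and still so for the second after the job is handed in, with the robot touching nothing.
It also fails if it takes over 64 s, if anything falls off the work surface, if the arm or the gripper's body presses on something with over 40 N, if the wrist force passes 120 N, or if a joint passes its speed limit or range.

## Working session

There is one attempt and no reset: what is moved stays moved. The work goes in short steps, Python scripts to look and compute and a tool call to move; the robot and the scene stay as the last step left them, time stands still between calls to the robot, and variables do not carry over. Pictures are saved under pics/ and viewed, at most 10 in all, crops included, and the job is handed in when it is done.

Besides the shell and the picture viewer there is one more tool, called as name([rows], argument=value, ...), one row to a line, values as JSON. send_rows: Moves the arm, as the interface text tells. Its arguments: {"type":"object","properties":{"steps":{"type":"array","items":{"type":"array","items":{"type":"number"}}},"squeeze":{"type":"number"}},"required":["steps"]}

```bash
mkdir -p pics; python3 - <<'E'
from plant import ctrl
import cv2,numpy as np
np.set_printoptions(precision=4,suppress=True)
s=ctrl.get_state();print(s)
for n in("scene","top"):
    im=ctrl.read_camera(n);cv2.imwrite(f"pics/{n}0.png",im[:,:,::-1]);print(ctrl.calibration(n))
print(ctrl.calibration("wrist"))
E
```

```text
{'time': 0.0, 'qpos': array([-1.308 ,  0.2872,  1.5782,  0.    ,  1.2786, -0.15  ]), 'dq': array([-0.0004, -0.0003,  0.0001,  0.0005,  0.0001, -0.0009]), 'joint_efforts': array([  0.0008, -40.5982, -29.2626,  -0.0001,   0.0059,   0.    ]), 'eef_pos': array([ 0.2706, -0.6177,  0.2379]), 'tcp_rot': array([ 0.9788,  0.2049, -0.0001, -0.0012]), 'contact_force': array([-0.514 ,  0.297 ,  0.0259]), 'wrist_torque': array([0.0755, 0.0103, 0.0185]), 'finger_force': 0.0, 'opening': 1.000369947358886}
{'intrinsics': array([[617.1669,   0.    , 317.5343],
       [  0.    , 617.1669, 233.9956],
       [  0.    ,   0.    ,   1.    ]]), 'extrinsics': array([[-0.685 ,  0.7285,  0.0054,  0.3894],
       [-0.5099, -0.4848,  0.7106,  0.2464],
       [ 0.5203,  0.484 ,  0.7036, -1.7732],
       [ 0.    ,  0.    ,  0.    ,  1.    ]])}
{'intrinsics': array([[578.5207,   0.    , 316.7191],
       [  0.    , 578.5207, 229.8749],
       [  0.    ,   0.    ,   1.    ]]), 'extrinsics': array([[-0.0122, -0.9999,  0.0009, -0.0044],
       [ 0.9873, -0.012 ,  0.1586, -0.5881],
       [-0.1585,  0.0028,  0.9874, -1.2181],
       [ 0.    ,  0.    ,  0.    ,  1.    ]])}
{'intrinsics': array([[379.0204,   0.    , 322.167 ],
       [  0.    , 379.0204, 234.0847],
       [  0.    ,   0.    ,   1.    ]]), 'tool_from_camera': array([[-0.0008,  0.9525,  0.3045,  0.0774],
       [ 1.    ,  0.0009,  0.    ,  0.0007],
       [-0.0003,  0.3045, -0.9525, -0.1339],
       [ 0.    ,  0.    ,  0.    ,  1.    ]])}
```

View pics/top0.png

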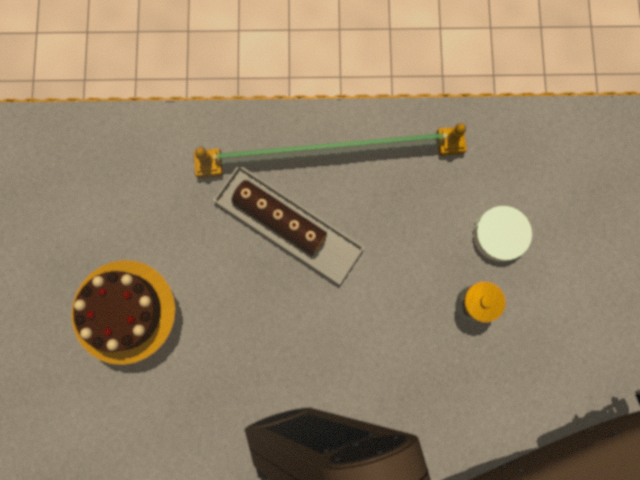

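View pics/scene0.png

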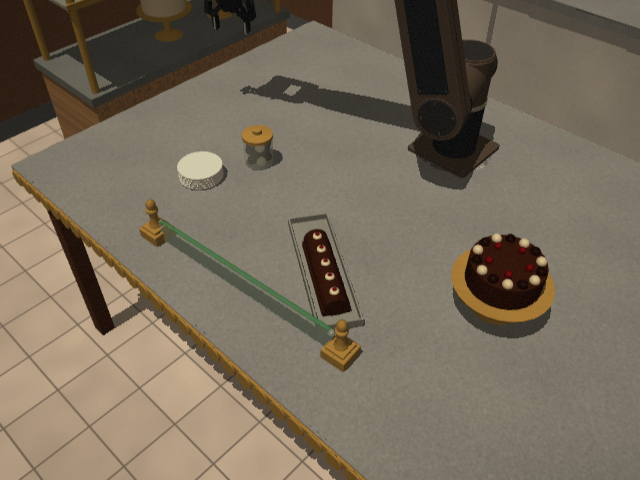

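Top view: the tray's glass-side corners are at about (240,168) pivot and (362,249) free, with robot-side corners at (216,203) and (340,285). The posts are at (208,161) and (453,140). The scene view agrees.

```bash
cat > h.py <<'E'
from plant import ctrl
import cv2,numpy as np
np.set_printoptions(precision=4,suppress=True)
def ray(n,uv):
    c=ctrl.calibration(n);K=c["intrinsics"];E=c["extrinsics"];R=E[:3,:3];t=E[:3,3]
    uv=np.atleast_2d(np.array(uv,float))
    d=np.c_[(uv[:,0]-K[0,2])/K[0,0],-(uv[:,1]-K[1,2])/K[1,1],-np.ones(len(uv))]@R
    return -R.T@t,d
def plane(n,uv,z):
    o,d=ray(n,uv);return o+d*((z-o[2])/d[:,2])[:,None]
def proj(n,P):
    c=ctrl.calibration(n);p=np.atleast_2d(P)@c["extrinsics"][:3,:3].T+c["extrinsics"][:3,3]
    K=c["intrinsics"];return np.c_[K[0,2]+K[0,0]*p[:,0]/-p[:,2],K[1,2]-K[1,1]*p[:,1]/-p[:,2]]
E
python3 - <<'E'
from h import *
im=cv2.imread("pics/top0.png");hsv=cv2.cvtColor(im,cv2.COLOR_BGR2HSV)
g=cv2.inRange(hsv,(45,60,40),(85,255,255));g[:120]=0;g[170:]=0;g[:,:200]=0;g[:,470:]=0
v,u=np.nonzero(g);print(len(u),u.min(),u.max())
a=np.polyfit(u,v,1);print("green",a, plane("top",[[u.min(),np.polyval(a,u.min())],[u.max(),np.polyval(a,u.max())]],.065))
cv2.imwrite("pics/a.png",np.hstack([cv2.resize(im[135:190,185:265],None,fx=5,fy=7*5/7,interpolation=cv2.INTER_CUBIC),cv2.resize(im[115:170,415:495],None,fx=5,fy=5,interpolation=cv2.INTER_CUBIC)]))
sc=cv2.imread("pics/scene0.png")
cv2.imwrite("pics/b.png",np.vstack([cv2.resize(im[145:295,200:380],None,fx=4,fy=4,interpolation=cv2.INTER_CUBIC)]))
print("tray",plane("top",[[240,168],[362,249],[340,285],[216,203]],.026))
print("objs",plane("top",[[124,312]],0.05),plane("top",[[485,302]],.11),plane("top",[[503,234]],.04))
E
```

```text
945 219 441
green [ -0.0909 175.4083] [[ 0.7534  0.2014  0.065 ]
 [ 0.7937 -0.2892  0.065 ]]
tray [[ 0.7352  0.1601  0.026 ]
 [ 0.5473 -0.1113  0.026 ]
 [ 0.4685 -0.0611  0.026 ]
 [ 0.655   0.2132  0.026 ]]
objs [[0.4151 0.4015 0.05  ]] [[ 0.425  -0.3522  0.11  ]] [[ 0.575  -0.4207  0.04  ]]
```

View pics/a.png

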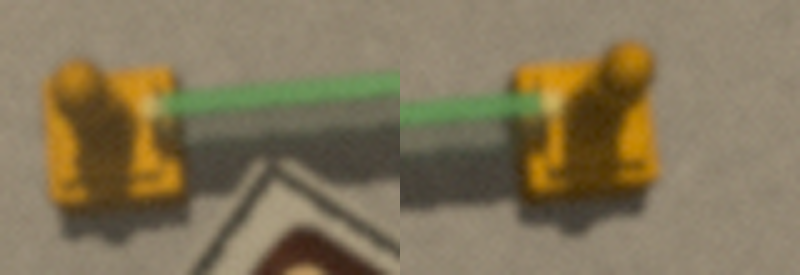

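View pics/b.png

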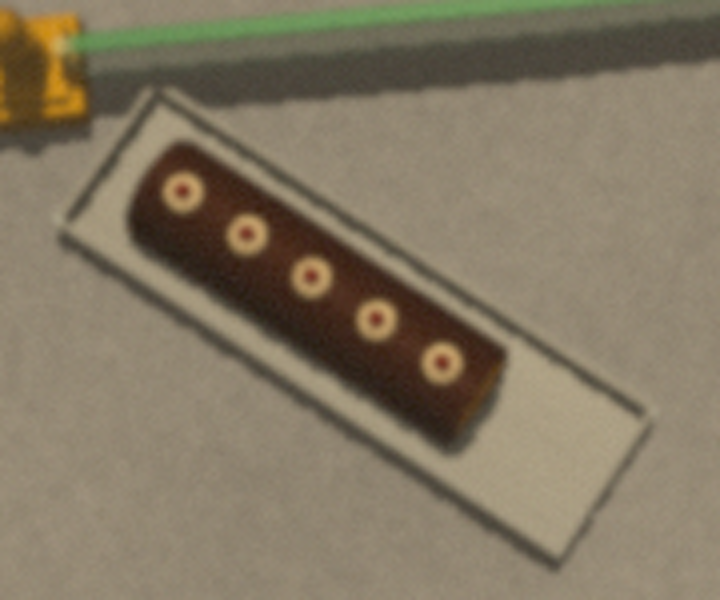

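The crops give sharper corners: tray at (239.3,167), (363,248), (339.3,286.5) and (215.5,201). The left foot's inner top edge runs from (219.4,148.6) to (222,174), and the right foot's from (438.6,128) to (440,154.6).

```bash
cat >> h.py <<'E'
def tool(s):
    from scipy.spatial.transform import Rotation as R
    return R.from_quat(s["tcp_rot"]).as_matrix()
def goal(xy,z,yaw):  # shift in tool axes (mm), turn deg
    s=ctrl.get_state();M=tool(s);d=M.T@(np.r_[xy,z]-s["eef_pos"])
    y=np.degrees(np.arctan2(M[1,0],M[0,0]));print("now",s["eef_pos"],"yaw",round(y,2),"-> shift mm",d*1000,"turn",round(y-yaw,2))
E
python3 - <<'E'
from h import *
T=plane("top",[[239.3,167],[363,248],[339.3,286.5],[215.5,201]],.026)[:,:2];print("tray",T)
print([np.linalg.norm(T[i]-T[(i+1)%4]) for i in range(4)])
for a,b in((0,1),(3,2)):
    d=T[a]-T[b];print("tray yaw",np.degrees(np.arctan2(-d[0],d[1])))
L=plane("top",[[219.4,148.6],[222,174]],.03)[:,:2];Rr=plane("top",[[438.6,128],[440,154.6]],.03)[:,:2];print(L,Rr)
A=np.array([.7534,.2014]);B=np.array([.7937,-.2892]);ey=(A-B)/np.linalg.norm(A-B);ex=np.array([ey[1],-ey[0]])
print("yaw",np.degrees(np.arctan2(ex[1],ex[0])),"bay len",(L.mean(0)-Rr.mean(0))@ey)
O=A-.005*ex;O=O+ey*((L.mean(0)-O)@ey);print("O",O,ex,ey)
np.save("O.npy",np.array([O,ex,ey]))
print("tray in guard",np.c_[(T-O)@ex,(T-O)@ey])
goal([.452,-.012],.12,-33)
E
```

```text
tray [[ 0.7375  0.1617]
 [ 0.5495 -0.1135]
 [ 0.4652 -0.0595]
 [ 0.6596  0.2144]]
[np.float64(0.3333701044569255), np.float64(0.10009387562456977), np.float64(0.3358794787344394), np.float64(0.09401805641124907)]
tray yaw -34.33716011149761
tray yaw -35.3664492533159
[[0.78   0.2067]
 [0.7207 0.2   ]] [[ 0.8227 -0.2925]
 [ 0.7599 -0.2928]]
yaw 4.69597905552651 bay len 0.49773114233100213
O [0.7482 0.2032] [0.9966 0.0819] [-0.0819  0.9966]
tray in guard [[-0.014  -0.0404]
 [-0.224  -0.2994]
 [-0.3036 -0.2387]
 [-0.0874  0.0184]]
now [ 0.2707 -0.6177  0.238 ] yaw 23.65 -> shift mm [ 409.0493 -481.8257  119.2167] turn 56.65
```

send_rows([
  [0.035,-0.04,0,5,-1],
  [0.07,-0.08,0,10,-1],
  [0.105,-0.12,0,15,-1],
  [0.14,-0.16,0,20,-1],
  [0.175,-0.2,0,25,-1],
  [0.21,-0.24,0,30,-1],
  [0.245,-0.28,0,35,-1],
  [0.28,-0.32,0,40,-1],
  [0.315,-0.36,0,45,-1],
  [0.35,-0.41,0,50,-1],
  [0.38,-0.45,0,55,-1],
  [0.409,-0.482,0,57,-1],
], squeeze=20)

```text
time: 1.3
eef_pos: [0.4428, -0.0417, 0.2391]
tcp_rot: [0.958, -0.288, 0.0, 0.0]
contact_force: [0.7, -0.5, 0.4]
opening: 0.002
finger_force: 0.0
```

```bash
python3 - <<'E'
from h import *
goal([.452,-.012],.02,-34)
print(ctrl.get_state()["contact_force"],ctrl.get_state()["time"])
E
```

```text
now [ 0.4428 -0.0417  0.2391] yaw -33.5 -> shift mm [ -8.7552 -29.8093 219.1192] turn 0.5
[ 0.6665 -0.4853  0.4338] 1.3
```

send_rows([
  [0,0,0,0,-1],
  [0,0,0,0,-1],
])

```text
time: 1.5
eef_pos: [0.443, -0.0425, 0.2389]
tcp_rot: [0.958, -0.285, -0.0, 0.0]
contact_force: [-0.0, -0.5, 0.5]
opening: 0.0
finger_force: 0.0
```

```bash
python3 - <<'E'
from h import *
goal([.452,-.012],.02,-34.5)
print(ctrl.get_state()["contact_force"],ctrl.get_state()["time"])
E
```

```text
now [ 0.443  -0.0425  0.2389] yaw -33.13 -> shift mm [ -9.0148 -30.6306 218.9327] turn 1.37
[-0.0488 -0.46    0.4829] 1.5
```

send_rows([
  [-0.009,-0.031,0.04,1.4,-1],
  [-0.009,-0.031,0.08,1.4,-1],
  [-0.009,-0.031,0.12,1.4,-1],
  [-0.009,-0.031,0.16,1.4,-1],
  [-0.009,-0.031,0.19,1.4,-1],
  [-0.009,-0.031,0.21,1.4,-1],
  [-0.009,-0.031,0.219,1.4,-1],
  [-0.009,-0.031,0.219,1.4,-1],
])

```text
time: 2.3
eef_pos: [0.4517, -0.014, 0.0192]
tcp_rot: [0.954, -0.3, -0.002, 0.0]
contact_force: [0.0, -0.2, -0.2]
opening: -0.002
finger_force: 0.0
```

```bash
python3 - <<'E'
from h import *
goal([.452,-.012],.02,-34.5)
s=ctrl.get_state();print(s["contact_force"])
M=tool(s);T=np.array([[.4652,-.0595],[.6596,.2144]])
d=(T[1]-T[0])/np.linalg.norm(T[1]-T[0]);p=s["eef_pos"][:2]-T[0];print("along from free",p@d,"dist",p@[-d[1],d[0]])
s=ctrl.get_state();im=ctrl.read_camera("wrist");cv2.imwrite("pics/w1.png",im[:,:,::-1])
im=ctrl.read_camera("top");cv2.imwrite("pics/top1.png",im[100:400,150:550,::-1].repeat(2,0).repeat(2,1)[:600,:800])
E
```

```text
now [ 0.4517 -0.014   0.0192] yaw -34.88 -> shift mm [-0.8688 -1.8214 -0.8088] turn -0.38
[ 0.015  -0.1794 -0.1741]
along from free 0.02928035982636122 dist 0.03737468257524997
```

View pics/w1.png

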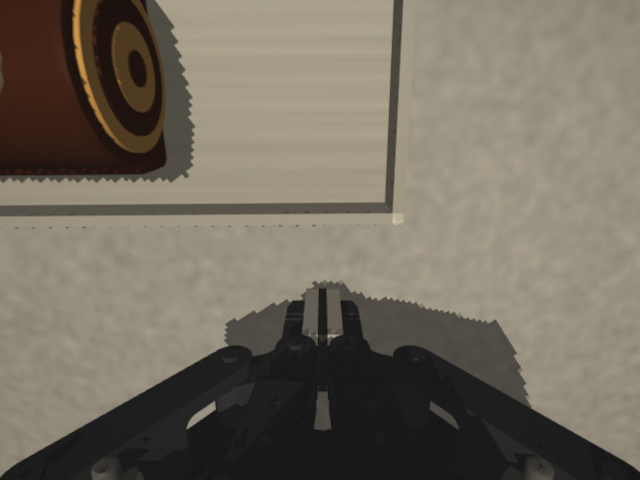

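The wrist view shows the shut fingers at (322,300), with the tray's robot-side edge parallel at row 220 and its free corner at (400,218). Next I approach until contact.

send_rows([
  [0.006,0,0,0,-1],
  [0.012,0,0,0,-1],
  [0.017,0,0,0,-1],
  [0.02,0,0,0,-1],
  [0.022,0,0,0,-1],
  [0.024,0,0,0,-1],
  [0.026,0,0,0,-1],
  [0.028,0,0,0,-1],
])

```text
time: 3.2
eef_pos: [0.4757, -0.0289, 0.0202]
tcp_rot: [0.954, -0.299, -0.0, 0.0]
contact_force: [0.4, -0.2, 0.2]
opening: 0.001
finger_force: 0.0
```

send_rows([
  [0.003,0.0005,0,-0.5,-1],
  [0.006,0.0011,0,-1.2,-1],
  [0.0102,0.002,0,-2,-1],
  [0.0153,0.0028,0,-3,-1],
  [0.0204,0.0036,0,-4,-1],
  [0.0255,0.0042,0,-5,-1],
  [0.0306,0.0048,0,-6,-1],
  [0.0358,0.0053,0,-7,-1],
  [0.0409,0.0057,0,-8,-1],
])

```text
time: 4.1
eef_pos: [0.5064, -0.0573, 0.0203]
tcp_rot: [0.973, -0.231, -0.0, 0.0]
contact_force: [-0.6, 0.0, -0.9]
opening: 0.001
finger_force: 0.6
```

```bash
cat >> h.py <<'E'
def tray(name,roi=(150,120,400,310)):
    "tray rim from the top view: log (dark brown) out of the way; min-area box of bright steel + log"
    im=ctrl.read_camera("top")[:,:,::-1].copy();cv2.imwrite(f"pics/{name}.png",im)
    x0,y0,x1,y1=roi
    c=cv2.resize(im[y0:y1,x0:x1],None,fx=3,fy=3,interpolation=cv2.INTER_CUBIC);cv2.imwrite(f"pics/{name}c.png",c[:600,:800])
E
python3 - <<'E'
from h import *
s=ctrl.get_state();print(s["contact_force"],s["time"]);tray("t2")
E
```

```text
[-0.5553  0.0116 -0.8833] 4.1
```

View pics/t2c.png

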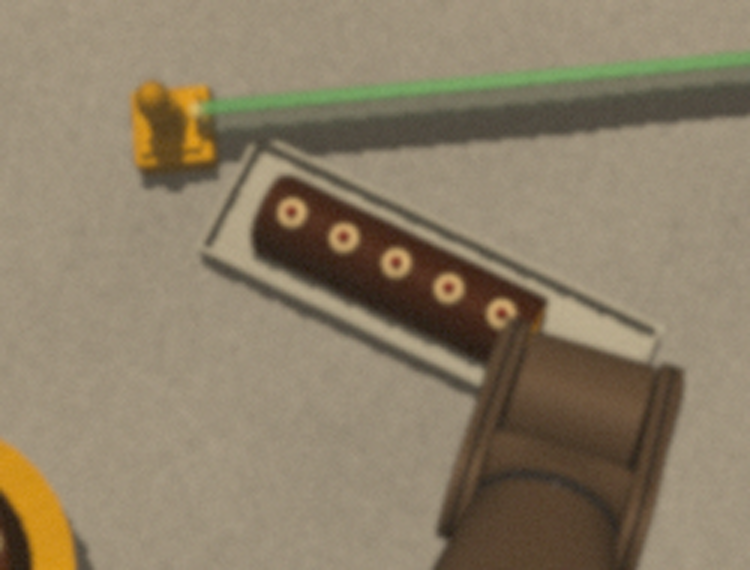

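The tray is swinging about its pivot end as wanted: the pivot corner is still at about (240,167) and the free corner has moved to (370,231). Continuing.

send_rows([
  [0.0051,0.001,0,-1,-1],
  [0.0102,0.002,0,-2,-1],
  [0.0153,0.0028,0,-3,-1],
  [0.0204,0.0036,0,-4,-1],
  [0.0255,0.0042,0,-5,-1],
  [0.0306,0.0048,0,-6,-1],
  [0.0358,0.0053,0,-7,-1],
  [0.0409,0.0057,0,-8,-1],
  [0.0461,0.006,0,-9,-1],
  [0.0513,0.0062,0,-10,-1],
])

```text
time: 5.15
eef_pos: [0.5494, -0.0858, 0.0204]
tcp_rot: [0.989, -0.145, -0.0, 0.0]
contact_force: [-3.3, 0.4, 1.2]
opening: 0.0
finger_force: 1.1
```

```bash
python3 - <<'E'
from h import *
s=ctrl.get_state();print(s["contact_force"],s["time"]);tray("t3")
goal([.6,-.1],.02,4.7)
E
```

```text
[-3.2681  0.4391  1.226 ] 5.15
now [ 0.5504 -0.0863  0.0206] yaw -16.65 -> shift mm [51.466  -1.0792  0.687 ] turn -21.35
```

View pics/t3c.png

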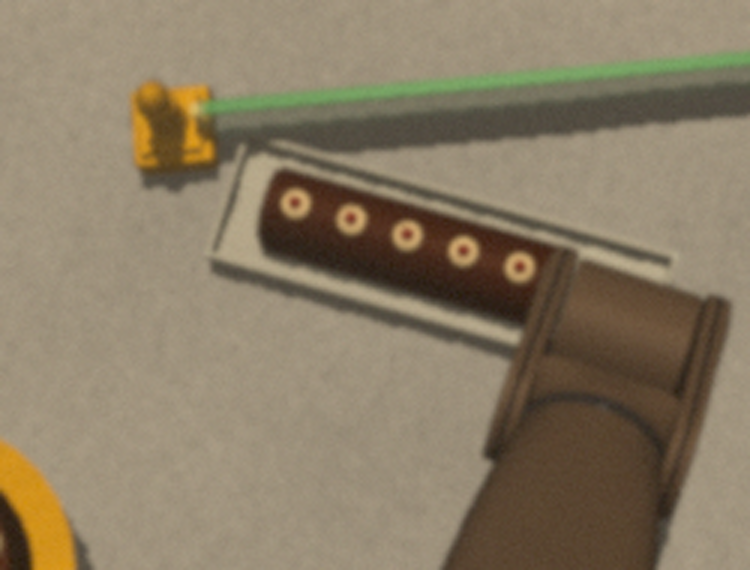

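The pivot corner is at crop (245,142), still tucked beside the foot, and the free corner is at (672,260). About 20.5° remain.

send_rows([
  [0.0051,0.001,0,-1,-1],
  [0.0102,0.002,0,-2,-1],
  [0.0153,0.0028,0,-3,-1],
  [0.0204,0.0036,0,-4,-1],
  [0.0255,0.0042,0,-5,-1],
  [0.0306,0.0048,0,-6,-1],
  [0.0358,0.0053,0,-7,-1],
  [0.0409,0.0057,0,-8,-1],
  [0.0461,0.006,0,-9,-1],
  [0.0513,0.0062,0,-10,-1],
])

```text
time: 6.2
eef_pos: [0.5968, -0.1064, 0.0203]
tcp_rot: [0.998, -0.058, 0.0, 0.0]
contact_force: [-1.6, 0.3, 0.3]
opening: 0.001
finger_force: 0.8
```

send_rows([
  [0.004,0.001,0,-0.8,-1],
  [0.008,0.002,0,-1.6,-1],
  [0.012,0.0022,0,-2.4,-1],
  [0.016,0.0028,0,-3.2,-1],
  [0.0204,0.0036,0,-4,-1],
])

```text
time: 6.7
eef_pos: [0.6165, -0.1122, 0.0203]
tcp_rot: [1.0, -0.023, -0.0, -0.0]
contact_force: [-1.4, 0.7, 0.6]
opening: -0.005
finger_force: 0.8
```

```bash
python3 - <<'E'
from h import *
s=ctrl.get_state();print(s["contact_force"],s["time"]);tray("t4")
O,ex,ey=np.load("O.npy");d=s["eef_pos"][:2]-O;print("tcp in guard",d@ex,d@ey)
goal([.6,-.1],.02,4.7)
E
```

```text
[-1.4147  0.6821  0.5727] 6.7
tcp in guard -0.15712270445658222 -0.3035616550442778
now [ 0.6173 -0.1126  0.0206] yaw -2.67 -> shift mm [-17.9016 -11.7411   0.5423] turn -7.37
```

View pics/t4c.png

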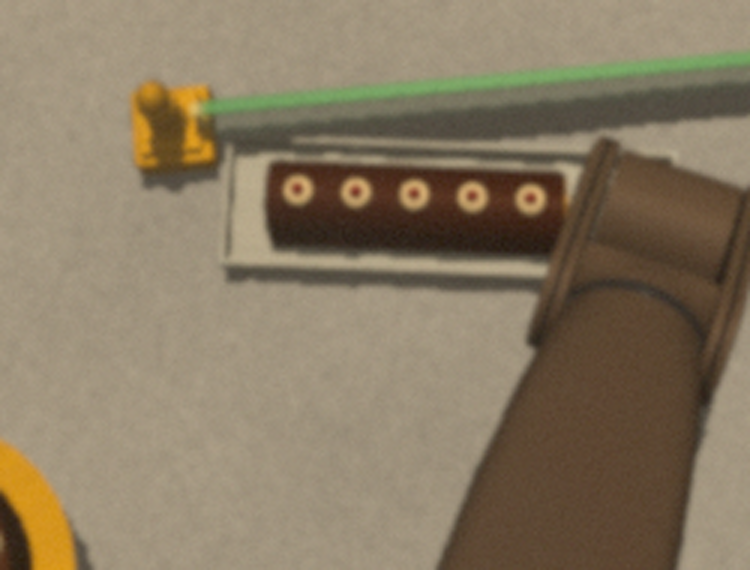

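The pivot corner is at crop (230,143) and the tilt is down to about 7°. I'll go slower now.

send_rows([
  [0.003,0.0006,0,-0.6,-1],
  [0.006,0.0012,0,-1.2,-1],
  [0.009,0.0017,0,-1.8,-1],
  [0.012,0.0022,0,-2.4,-1],
  [0.015,0.0027,0,-3,-1],
  [0.018,0.0032,0,-3.6,-1],
  [0.021,0.0036,0,-4.2,-1],
  [0.0245,0.004,0,-4.9,-1],
  [0.028,0.0044,0,-5.6,-1],
  [0.031,0.0048,0,-6.2,-1],
])

```text
time: 7.75
eef_pos: [0.6474, -0.1186, 0.0204]
tcp_rot: [1.0, 0.031, 0.0, 0.0]
contact_force: [-2.9, -1.0, 2.5]
opening: 0.001
finger_force: 1.4
```

```bash
python3 - <<'E'
from h import *
s=ctrl.get_state();print(s["contact_force"],s["time"])
O,ex,ey=np.load("O.npy");d=s["eef_pos"][:2]-O;print("tcp in guard",d@ex,d@ey)
goal(O-.165*ex-.15*ey,.02,4.7)
E
```

```text
[-2.8738 -1.0169  2.5105] 7.75
tcp in guard -0.12688607751011965 -0.31243370033754536
now [ 0.6474 -0.1186  0.0204] yaw 3.5 -> shift mm [ -41.4823 -161.6064    0.3952] turn -1.2
```

send_rows([
  [-0.01,0,0,0,-1],
  [-0.025,0,0,-1.2,-1],
  [-0.035,-0.02,0,-1.2,-1],
  [-0.035,-0.06,0,-1.2,-1],
  [-0.035,-0.1,0,-1.2,-1],
  [-0.035,-0.135,0,-1.2,-1],
  [-0.034,-0.155,0,-1.2,-1],
  [-0.03,-0.16,0,-1.2,-1],
  [-0.03,-0.16,0,-1.2,-1],
])

```text
time: 8.65
eef_pos: [0.6079, 0.0398, 0.0205]
tcp_rot: [0.999, 0.041, 0.001, 0.0]
contact_force: [-0.2, -0.5, -1.0]
opening: -0.003
finger_force: 0.0
```

```bash
python3 - <<'E'
from h import *
s=ctrl.get_state();print(s["contact_force"],s["time"])
O,ex,ey=np.load("O.npy");d=s["eef_pos"][:2]-O;print("tcp in guard",d@ex,d@ey)
goal(O-.111*ex-.15*ey,.02,4.7)
tray("t5")
E
```

```text
[-0.1831 -0.5074 -1.0024] 8.65
tcp in guard -0.15321813022186145 -0.15136636840079692
now [0.6079 0.0398 0.0205] yaw 4.73 -> shift mm [42.218  -1.3431  0.5933] turn 0.03
```

View pics/t5c.png

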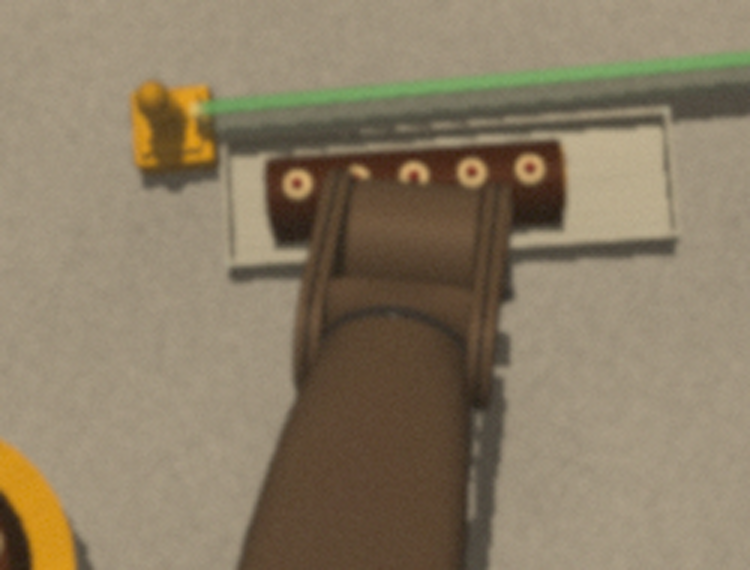

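The tray is nearly parallel to the glass, with its glass side about 14 mm off. Now a slow press at mid-length.

send_rows([
  [0.006,0,0,0,-1],
  [0.012,0,0,0,-1],
  [0.016,0,0,0,-1],
  [0.019,0,0,0,-1],
  [0.022,0,0,0,-1],
  [0.024,0,0,0,-1],
  [0.026,0,0,0,-1],
  [0.028,0,0,0,-1],
  [0.03,0,0,0,-1],
  [0.032,0,0,0,-1],
  [0.034,0,0,0,-1],
])

```text
time: 9.8
eef_pos: [0.6401, 0.0422, 0.0201]
tcp_rot: [0.999, 0.041, -0.002, -0.0]
contact_force: [-3.6, -0.5, 3.1]
opening: 0.002
finger_force: 2.2
```

send_rows([
  [0.001,0,0,0,-1],
  [0.002,0,0,0,-1],
  [0.003,0,0,0,-1],
])

```text
time: 10.1
eef_pos: [0.6439, 0.0425, 0.0201]
tcp_rot: [0.999, 0.041, -0.0, -0.0]
contact_force: [-3.2, -0.1, 1.6]
opening: -0.003
finger_force: 1.7
```

```bash
python3 - <<'E'
from h import *
s=ctrl.get_state();print(s["contact_force"],s["wrist_torque"],s["time"])
O,ex,ey=np.load("O.npy");d=s["eef_pos"][:2]-O;print("tcp in guard",d@ex,d@ey)
E
```

```text
[-3.2379 -0.0813  1.6167] [-0.0098  0.5762 -0.0313] 10.1
tcp in guard -0.11710122805322144 -0.15161372390659994
```

send_rows([
  [0.0007,0,0,0,-1],
  [0.0014,0,0,0,-1],
  [0.002,0,0,0,-1],
])

```text
time: 10.4
eef_pos: [0.645, 0.0424, 0.0201]
tcp_rot: [0.999, 0.041, -0.002, 0.0]
contact_force: [-7.4, -1.1, 4.5]
opening: -0.0
finger_force: 3.8
```

send_rows([
  [0.0005,0,0,0,-1],
  [0.001,0,0,0,-1],
  [0.0015,0,0,0,-1],
])

```text
time: 10.7
eef_pos: [0.6459, 0.042, 0.0201]
tcp_rot: [0.999, 0.041, -0.003, 0.0]
contact_force: [-8.1, -3.2, 5.0]
opening: 0.001
finger_force: 4.5
```

```bash
cat >> h.py <<'E'
def prof(xs,ys,z=.026,axis=0,img=None):
    "grey profiles in guard coordinates (mm), rows = lines"
    O,ex,ey=np.load("O.npy");g=cv2.cvtColor(ctrl.read_camera("top") if img is None else img,cv2.COLOR_RGB2GRAY).astype(np.float32)
    X,Y=np.meshgrid(np.array(xs)/1e3,np.array(ys)/1e3)
    P=np.c_[(O+X.reshape(-1,1)*ex+Y.reshape(-1,1)*ey),np.full(X.size,z)]
    uv=proj("top",P).astype(np.float32)
    return cv2.remap(g,uv[:,0].reshape(X.shape),uv[:,1].reshape(X.shape),cv2.INTER_CUBIC)
E
python3 - <<'E'
from h import *
s=ctrl.get_state();print(s["contact_force"],s["wrist_torque"],s["time"],s["eef_pos"])
xs=np.arange(-20,13,2);ims=ctrl.read_camera("top");cv2.imwrite("pics/t6.png",ims[:,:,::-1])
print("x",xs)
for y in(-25,-60,-100,-240,-280,-320):
    print(y,prof(xs,np.arange(y-8,y+9,2),img=ims).mean(0).astype(int))
ys=np.arange(-40,22,3);print(ys)
for x in(-80,-60,-40,-20):print(x,prof(np.arange(x-6,x+7,2),ys,img=ims).mean(1).astype(int))
E
```

```text
[-8.0791 -3.1745  5.0042] [-0.5153  1.4018 -0.0848] 10.7 [0.6459 0.042  0.0201]
x [-20 -18 -16 -14 -12 -10  -8  -6  -4  -2   0   2   4   6   8  10  12]
-25 [ 89  80  80  79  77  73  70  70  76  86  99 109 114 115 115 114 117]
-60 [ 58  69  75  78  76  72  68  71  77  87 102 111 115 116 114 114 117]
-100 [ 74  72  70  70  71  71  72  69  69  68  71  76  83  90  99 108 117]
-240 [ 85  81  77  73  67  69  73  79  85  96 106 112 114 114 114 115 122]
-280 [103  84  76  71  69  72  76  79  84  94 106 114 115 114 114 115 121]
-320 [ 96  80  73  69  70  74  77  79  83  91 102 112 115 116 116 118 123]
[-40 -37 -34 -31 -28 -25 -22 -19 -16 -13 -10  -7  -4  -1   2   5   8  11
  14  17  20]
-80 [ 80 133 162 167 166 167 165 166 165 163 139 124 145 148 146 145 145 145
 144 144 146]
-60 [ 46  75 131 162 166 167 166 165 166 161 140 131 150 148 143 145 147 146
 146 145 142]
-40 [ 58  81 129 163 168 169 167 168 167 162 139 134 148 132 115 112 114 114
 109 108 110]
-20 [ 66  85 104 104 102 102 103 106 106 104 106 126 120  89  96 122 128 120
 116 117 117]
```

```bash
python3 - <<'E'
from h import *
ims=cv2.imread("pics/t6.png")[:,:,::-1].copy()
xs=np.arange(-120,-78,2);print(xs)
for y in(-20,-40,-60,-230,-260,-290,-320):print(y,prof(xs,np.arange(y-8,y+9,2),img=ims).mean(0).astype(int))
# edge: bright->dark subpixel at level
for y in(-20,-40,-60,-230,-260,-290,-320):
    f=np.arange(-112,-85,.25);p=prof(f,np.arange(y-8,y+9,2),img=ims).mean(0);g=np.gradient(cv2.GaussianBlur(p.reshape(1,-1),(0,0),4).ravel());print(y,f[g.argmax()],g.max())
E
```

```text
[-120 -118 -116 -114 -112 -110 -108 -106 -104 -102 -100  -98  -96  -94
  -92  -90  -88  -86  -84  -82  -80]
-20 [147 143 135 118  95  80  74  73  77  96 127 152 164 166 165 164 164 163
 165 165 165]
-40 [141 136 122 100  83  76  74  73  80 101 131 153 161 154 137 121 113 109
 103  98  92]
-60 [68 69 70 72 74 77 78 80 81 82 86 88 87 83 78 74 70 67 64 63 62]
-230 [124  99  82  75  72  72  80 105 135 158 163 150 122  93  76  63  47  37
  33  34  34]
-260 [116  93  78  76  75  75  87 116 146 163 167 164 156 147 143 141 136 132
 130 127 124]
-290 [119  96  81  76  73  78  97 128 155 167 169 168 167 168 170 170 169 169
 169 170 171]
-320 [127 105  85  75  74  82 107 139 161 169 170 170 169 168 170 171 170 169
 170 172 173]
-20 -100.5 3.7341537
-40 -101.0 3.5449753
-60 -100.75 0.3724327
-230 -105.25 3.67128
-260 -105.75 3.7192574
-290 -106.5 3.709999
-320 -107.25 3.8201752
```

The pivot end now lies on the glass (robot-side edge at x = -100.5), but the free end is still about 6.5 mm off. I'll move the push point towards the free end.

send_rows([
  [-0.005,0,0,0,-1],
  [-0.02,0,0,0,-1],
  [-0.025,0.03,0,0,-1],
  [-0.025,0.07,0,0,-1],
  [-0.025,0.1,0,0,-1],
  [-0.022,0.11,0,0,-1],
  [-0.017,0.11,0,0,-1],
  [-0.013,0.11,0,0,-1],
  [-0.01,0.11,0,0,-1],
])

```text
time: 11.65
eef_pos: [0.6473, -0.0664, 0.0202]
tcp_rot: [0.999, 0.041, 0.0, -0.0]
contact_force: [0.2, -0.1, -0.5]
opening: -0.001
finger_force: 0.0
```

send_rows([
  [0.001,0,0,0,-1],
  [0.002,0,0,0,-1],
  [0.003,0,0,0,-1],
  [0.004,0,0,0,-1],
])

```text
time: 12.05
eef_pos: [0.6507, -0.0671, 0.0203]
tcp_rot: [0.999, 0.041, -0.0, -0.0]
contact_force: [0.7, -0.7, -0.3]
opening: -0.002
finger_force: 0.0
```

send_rows([
  [0.0007,0,0,0,-1],
  [0.0014,0,0,0,-1],
  [0.002,0,0,0,-1],
])

```text
time: 12.35
eef_pos: [0.6526, -0.0674, 0.0203]
tcp_rot: [0.999, 0.041, -0.0, -0.0]
contact_force: [-0.9, -0.3, -0.2]
opening: 0.0
finger_force: 0.7
```

```bash
cat >> h.py <<'E'
def check(name):
    s=ctrl.get_state();O,ex,ey=np.load("O.npy");d=s["eef_pos"][:2]-O;print("F",s["contact_force"],"t",s["time"],"tcp guard mm",d@ex*1e3,d@ey*1e3,"z",s["eef_pos"][2])
    ims=ctrl.read_camera("top");cv2.imwrite(f"pics/{name}.png",ims[:,:,::-1]);f=np.arange(-112,-85,.25)
    for y in(-20,-40,-60,-90,-230,-260,-290,-320):
        p=prof(f,np.arange(y-8,y+9,2),img=ims).mean(0);g=np.gradient(cv2.GaussianBlur(p.reshape(1,-1),(0,0),4).ravel());print(y,f[g.argmax()],round(float(g.max()),1),end=" | ")
    f=np.arange(-370,-325,.25);print()
    for x in(-75,-60,-45):
        p=prof(np.arange(x-8,x+9,2),f,img=ims).mean(1);g=np.gradient(cv2.GaussianBlur(p.reshape(1,-1),(0,0),4).ravel());print("free",x,f[g.argmax()],round(float(g.max()),1),end=" | ")
    ys=np.arange(-20,12,2);print(ys)
    for x in(-85,-60,-40):print(x,prof(np.arange(x-6,x+7,2),ys,img=ims).mean(1).astype(int))
E
python3 -c "
from h import *
check('t7')"
```

```text
F [-0.9161 -0.2914 -0.1794] t 12.35 tcp guard mm -117.4229859757308 -261.8092741971482 z 0.02032467301650831
-20 -100.75 3.9 | -40 -100.75 3.7 | -60 -101.25 3.6 | -90 -102.25 3.7 | -230 -95.5 0.7 | -260 -99.75 0.6 | -290 -110.0 0.3 | -320 -107.75 0.1 | 
free -75 -334.25 0.5 | free -60 -327.25 0.8 | free -45 -332.25 0.6 | [-20 -18 -16 -14 -12 -10  -8  -6  -4  -2   0   2   4   6   8  10]
-85 [167 167 167 167 161 146 130 137 150 153 149 147 147 146 147 146]
-60 [168 168 168 165 157 141 130 139 151 152 148 146 147 147 149 149]
-40 [169 169 170 168 158 142 132 143 150 141 127 117 114 115 115 114]
```

send_rows([
  [0.0008,0,0,0,-1],
  [0.0016,0,0,0,-1],
  [0.0024,0,0,0,-1],
])

```text
time: 12.7
eef_pos: [0.6546, -0.0673, 0.0203]
tcp_rot: [0.999, 0.041, -0.001, 0.0]
contact_force: [-2.1, -1.8, 1.1]
opening: -0.001
finger_force: 1.6
```

send_rows([
  [0.0006,0,0,0,-1],
  [0.0012,0,0,0,-1],
  [0.0018,0,0,0,-1],
])

```text
time: 13.0
eef_pos: [0.6568, -0.0671, 0.0202]
tcp_rot: [0.999, 0.041, -0.0, 0.0]
contact_force: [-3.5, -1.1, 1.0]
opening: 0.002
finger_force: 1.4
```

send_rows([
  [0.0005,0,0,0,-1],
  [0.001,0,0,0,-1],
])

```text
time: 13.2
eef_pos: [0.6579, -0.0669, 0.0202]
tcp_rot: [0.999, 0.041, -0.0, 0.0]
contact_force: [-3.7, -1.0, 1.4]
opening: -0.003
finger_force: 1.4
```

send_rows([
  [0.0004,0,0,0,-1],
  [0.0008,0,0,0,-1],
])

```text
time: 13.4
eef_pos: [0.6581, -0.0669, 0.0202]
tcp_rot: [0.999, 0.041, -0.001, -0.0]
contact_force: [-5.3, -2.0, 3.1]
opening: 0.003
finger_force: 2.9
```

send_rows([
  [0.0004,0,0,0,-1],
  [0.0008,0,0,0,-1],
])

```text
time: 13.6
eef_pos: [0.6581, -0.0669, 0.0202]
tcp_rot: [0.999, 0.041, -0.002, -0.0]
contact_force: [-8.4, -1.8, 5.6]
opening: -0.003
finger_force: 4.1
```

send_rows([
  [0.0003,0,0,0,-1],
  [0.0006,0,0,0,-1],
])

```text
time: 13.8
eef_pos: [0.6581, -0.0669, 0.0202]
tcp_rot: [0.999, 0.041, -0.003, -0.0]
contact_force: [-9.4, -2.3, 6.4]
opening: -0.001
finger_force: 4.9
```

send_rows([
  [-0.003,0,0,0,-1],
  [-0.015,0,0,0,-1],
  [-0.035,0.01,0,0,-1],
  [-0.04,0.045,0,0,-1],
  [-0.04,0.085,0,0,-1],
  [-0.04,0.115,0,0,-1],
  [-0.03,0.13,0,0,-1],
  [0,0.13,0,0,-1],
  [0.035,0.13,0,0,-1],
  [0.06,0.13,0,0,-1],
  [0.066,0.13,0,0,-1],
  [0.066,0.13,0,0,-1],
])

```text
time: 15.0
eef_pos: [0.7373, -0.1904, 0.0202]
tcp_rot: [0.999, 0.041, 0.001, 0.0]
contact_force: [-1.0, 0.6, 0.4]
opening: -0.004
finger_force: 0.0
```

```bash
python3 -c "
from h import *
check('t8')"
```

```text
F [-1.0164  0.5846  0.4251] t 15.0 tcp guard mm -43.10307028536908 -391.34925712876714 z 0.020180831501685047
-20 -100.25 3.8 | -40 -100.25 3.8 | -60 -100.25 3.8 | -90 -100.25 4.0 | -230 -100.25 4.0 | -260 -100.25 4.1 | -290 -100.25 4.0 | -320 -110.5 0.1 | 
free -75 -365.25 0.1 | free -60 -327.25 1.6 | free -45 -327.5 2.9 | [-20 -18 -16 -14 -12 -10  -8  -6  -4  -2   0   2   4   6   8  10]
-85 [176 175 175 174 169 154 135 138 153 160 158 156 153 153 153 154]
-60 [176 174 176 175 172 160 143 143 156 160 156 153 153 154 154 156]
-40 [177 176 178 177 172 159 142 142 153 151 136 124 120 121 121 120]
```

It is flat: the robot-side edge sits at -100.25 mm along the whole length. Now the endways nudge from the free end, slowly.

send_rows([
  [0,-0.005,0,0,-1],
  [0,-0.01,0,0,-1],
  [0,-0.014,0,0,-1],
  [0,-0.018,0,0,-1],
  [0,-0.021,0,0,-1],
  [0,-0.023,0,0,-1],
  [0,-0.025,0,0,-1],
  [0,-0.026,0,0,-1],
  [0,-0.027,0,0,-1],
])

```text
time: 15.95
eef_pos: [0.7342, -0.164, 0.0203]
tcp_rot: [0.999, 0.041, 0.0, 0.0]
contact_force: [-0.3, -1.3, 0.1]
opening: -0.0
finger_force: 0.0
```

send_rows([
  [0,-0.0008,0,0,-1],
  [0,-0.0016,0,0,-1],
  [0,-0.0024,0,0,-1],
  [0,-0.003,0,0,-1],
])

```text
time: 16.35
eef_pos: [0.734, -0.161, 0.0203]
tcp_rot: [0.999, 0.041, 0.0, -0.0]
contact_force: [0.4, 0.6, -0.0]
opening: 0.004
finger_force: 0.0
```

send_rows([
  [0,-0.0006,0,0,-1],
  [0,-0.0012,0,0,-1],
  [0,-0.0018,0,0,-1],
])

```text
time: 16.65
eef_pos: [0.7338, -0.1592, 0.0203]
tcp_rot: [0.999, 0.041, 0.0, -0.0]
contact_force: [-0.2, 0.5, 0.2]
opening: 0.0
finger_force: 0.0
```

send_rows([
  [0,-0.0008,0,0,-1],
  [0,-0.0016,0,0,-1],
  [0,-0.0024,0,0,-1],
])

```text
time: 16.95
eef_pos: [0.7336, -0.1568, 0.0203]
tcp_rot: [0.999, 0.041, -0.0, -0.0]
contact_force: [-0.2, 0.2, -0.5]
opening: 0.002
finger_force: 0.0
```

send_rows([
  [0,-0.0006,0,0,-1],
  [0,-0.0012,0,0,-1],
  [0,-0.0018,0,0,-1],
])

```text
time: 17.25
eef_pos: [0.7335, -0.1557, 0.0204]
tcp_rot: [0.999, 0.041, 0.0, 0.001]
contact_force: [0.2, -1.9, -0.9]
opening: 0.001
finger_force: 1.2
```

send_rows([
  [0,-0.0006,0,0,-1],
  [0,-0.0012,0,0,-1],
])

```text
time: 17.45
eef_pos: [0.7334, -0.1543, 0.0203]
tcp_rot: [0.999, 0.04, 0.0, 0.0]
contact_force: [0.3, -3.1, -0.7]
opening: 0.003
finger_force: 1.2
```

send_rows([
  [0,-0.0005,0,0,-1],
  [0,-0.001,0,0,-1],
])

```text
time: 17.65
eef_pos: [0.7333, -0.153, 0.0204]
tcp_rot: [0.999, 0.041, 0.0, 0.0]
contact_force: [0.7, -1.8, -0.6]
opening: -0.004
finger_force: 1.2
```

send_rows([
  [0,-0.0005,0,0,-1],
  [0,-0.001,0,0,-1],
])

```text
time: 17.85
eef_pos: [0.7332, -0.1521, 0.0204]
tcp_rot: [0.999, 0.041, 0.0, 0.0]
contact_force: [-0.2, -3.2, -0.8]
opening: 0.001
finger_force: 1.9
```

send_rows([
  [0,-0.0005,0,0,-1],
  [0,-0.001,0,0,-1],
])

```text
time: 18.05
eef_pos: [0.7332, -0.152, 0.0204]
tcp_rot: [0.999, 0.041, 0.0, 0.001]
contact_force: [0.4, -6.3, -1.1]
opening: -0.001
finger_force: 3.2
```

send_rows([
  [0,-0.0004,0,0,-1],
  [0,-0.0008,0,0,-1],
])

```text
time: 18.25
eef_pos: [0.7332, -0.1519, 0.0204]
tcp_rot: [0.999, 0.041, 0.0, 0.002]
contact_force: [0.7, -8.1, -1.9]
opening: 0.003
finger_force: 3.9
```

send_rows([
  [0,0.003,0,0,-1],
  [0,0.012,0,0,-1],
  [0,0.03,0,0,-1],
  [-0.03,0.035,0,0,-1],
  [-0.07,0.035,0,0,-1],
  [-0.11,0.035,0,0,-1],
  [-0.13,0.035,-0.02,0,-1],
  [-0.16,0.035,-0.06,0,-1],
  [-0.18,0.035,-0.1,0,-1],
  [-0.18,0.035,-0.13,0,-1],
  [-0.18,0.035,-0.13,0,-1],
])

```text
time: 19.35
eef_pos: [0.5592, -0.2021, 0.1571]
tcp_rot: [0.999, 0.04, 0.005, 0.003]
contact_force: [0.1, -0.5, 0.9]
opening: 0.001
finger_force: 0.0
```

```bash
python3 -c "
from h import *
check('t9')
im=cv2.imread('pics/t9.png');cv2.imwrite('pics/t9c.png',cv2.resize(im[130:220,190:400],None,fx=3.8,fy=3.8,interpolation=cv2.INTER_CUBIC))"
```

```text
F [ 0.0599 -0.5314  0.8553] t 19.35 tcp guard mm -221.56418777428686 -388.4466387676535 z 0.15708639663623683
-20 -100.5 3.7 | -40 -100.5 3.8 | -60 -100.25 3.7 | -90 -100.5 3.7 | -230 -100.0 3.6 | -260 -100.25 4.0 | -290 -100.5 3.9 | -320 -100.25 3.8 | 
free -75 -330.5 2.1 | free -60 -330.5 2.0 | free -45 -330.5 2.1 | [-20 -18 -16 -14 -12 -10  -8  -6  -4  -2   0   2   4   6   8  10]
-85 [169 167 168 169 168 167 163 150 135 140 153 156 150 147 146 146]
-60 [169 171 170 169 169 168 163 148 134 136 150 154 149 149 149 149]
-40 [171 170 171 170 170 170 162 146 128 131 140 137 126 117 115 115]
```

View pics/t9c.png

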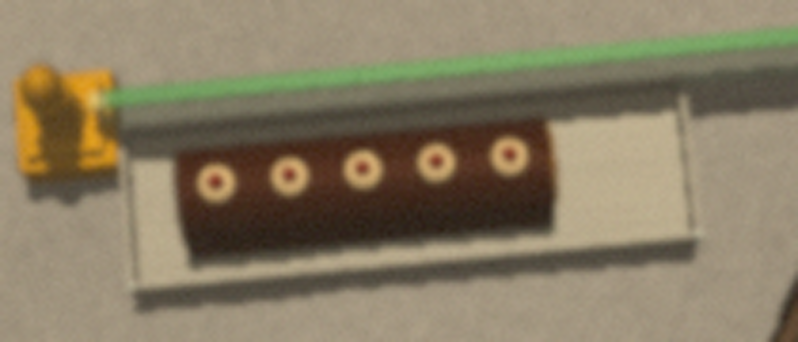

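The last picture shows the tray flat along the glass, with its end touching the foot's inner face at crop (119,150). The robot is clear of everything.

```bash
python3 -c "
from plant import ctrl
print(ctrl.sign_off())"
```

```text
the job is handed in; nothing more can be done
None
```

I handed the job in at about 19 s: the tray was swung round, pressed flat to the glass and nudged home against the left post's foot; the highest push I read was about 10 N, and the robot was clear of everything at the end.

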